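# Tug, free and hold the lid of the section case

## Task

Someone needs both hands to take stained concrete sections out of the grey case on the bench. Tug its lid up by the black ball knob to feel whether it is caught, before you touch the orange slide; if it is caught, push the slide right across to its other end (if the lid is free, leave the slide be, or you may lock it). Then lift the lid about half-way to upright and finish still holding it there, without yanking hard against the catch or knocking over or shifting anything else on the bench.

Things in the scene. Friction and masses are not known exactly. Their poses are not given: they have to be found in the camera images.
- case: Grey specimen case fixed to the bench, 200 (x) x 260 (y) x 112 mm high; origin at the centre of its underside, z up, front (with the slide) faces -x. Its flat top is a fixed dark front ledge (case x -100 to -65 mm) and, flush behind it, the hinged lid (case x -63 to +100 mm), upper faces 112 mm above the bench.
- lid (a joint): Opening angle of the lid, rad: 0 shut, grows as its front edge rises, stop at 1.3 (upright would be 1.57). Lid 0.3 to 0.5 kg, hinged along its far edge, falls shut when let go. Caught, it has a little play and stops hard at about 0.035 rad (knob up about 4.5 mm); free, it goes on rising with 1.5 to 3.5 N at the knob.
- lid_knob (a point): Centre of the black ball knob (26 mm diameter, on a thin steel stem) on top of the lid; 34 mm above the lid's upper face; lid shut, it lies at case x -30, y +30, z 146 mm. It moves with the lid.
- lid_hinge (a point): Middle of the lid's hinge line, which runs along the case's y axis at case x +100, y 0, z 104 mm. Lid shut, the knob centre lies 130 mm towards the case's front from the line and 42 mm above it. Lifting turns the knob about this line up and towards the case's back.
- latch (a joint): Orange slide, m: 0 at the end of its travel towards the case's -y side, 0.030 at the +y end. Starts at or within 1 mm of 0; slides with about 2 N along y and stays where it is left. One end locks the lid, the other always frees it (now and then both do); which one varies and is hidden inside: only tugging tells. About mid-travel it may lock in any case. Move the slide only with the lid shut and not pulled.
- latch_grip (a point): Point to push or pinch on the orange slide's upright thumb-piece, 14 (x) x 12 (y) x 36 mm high, standing on the ledge; the point is on its centre line, 24 mm above the ledge, 12 mm below its top. At case x -85, z 136 mm and y -75 mm (slide at 0) to -45 mm (slide at 0.030).
- cup: Lime green paper-thin cup, bystander, 82 mm wide at the rim, 105 mm high; origin under its centre.
- slab: Concrete slab with a pink stained face, bystander, 70 x 90 x 30 mm; origin under its centre.
- bottle: Square pale plastic bottle, bystander, 70 x 90 x 150 mm high; origin under its centre.
- jar_lid: White round jar lid lying flat, bystander, 56 mm across, 10 mm high; origin under its centre.
- dish: Small glass dish, bystander, 52 mm across, 14 mm high; origin under its centre.
- brush: Brush 170 mm long lying on the bench, bystander; origin under its centre.

How it is judged:
By the outcome, as a careful person would: the job done as asked, in the order asked, and still so for the second after the job is handed in, while the arm keeps its last pose, push and grip.
It also fails if it takes over 51 s, if anything falls off the work surface, if the arm or the gripper's body presses on something with over 40 N, if the wrist force passes 120 N, or if a joint passes its speed limit or range.

## Robot

A 7-joint arm with a two-finger parallel gripper is mounted at the origin on the work surface. World frame = base frame: x ahead of the robot, y to its left, z up, the work surface at z = 0. Lengths are in m, angles in rad, forces in N, time in s.
With the tool pointing down it reaches from about 0.375 to 0.925 m from the base axis. Payload 3.1 kg.
Tool frame: the origin (TCP) lies midway between the tips of the shut fingers; the grasp point (between the pads) lies 19 mm behind it (r.hold_point_z is the distance from the TCP to the grasp point, in m); z points along the fingers, y is the line along which they close (so a half turn about z gives the same grasp; the last joint's range is limited). The gripper opens to 85 mm and grips with 20 to 120 N. Pads are 22 mm wide; open, the fingers measure 114 mm over their backs; the gripper's body (76 mm by 85 mm) begins 54 mm behind the grasp point. The pads swing forward as they close: fully open they stand 13 mm farther back than shut.
Start: joints at [1.242, 0.383, 0.044, 1.598, -0.018, 1.161, -0.05], TCP at [0.149, -0.633, 0.231] pointing down, gripper open.
Joint ranges: [-2.61, 2.61], [-0.41, 2.15], [-1.48, 1.57], [0, 2.5], [-1.57, 4.71], [0.05, 1.97], [-2.85, 2.85]. Speed limits (rad/s): [2.79, 2.79, 3.14, 3.14, 3.14, 3.14, 3.14].

## Interface

Orientations are given as a 3x3 rotation matrix whose columns are the frame's x, y, z axes.
In Python, from cell import r, imaging gives the robot as it stands. The module is installed in compiled form; this text tells all that it offers.
- The arm moves only by the shell command python3 -m jog 'ROWS' [FORCE]. ROWS is text: rows parted by semicolons, each of 7 numbers parted by spaces: the opening, from -1 (shut) to 1 (fully open), then the shift along the tool's x, y, z scaled (see below), then the turn, a rotation vector about the tool's x, y, z scaled (see below). In form: fingers x y z wx wy wz; .... A call has 1 to 20 rows; each row shifts and turns the commanded pose from where the row before left it, along the tool's axes as they then stand; what a row does not reach is not made up. The controller multiplies each number of a shift by 0.025 m and each number of a turn by 6 degrees. A row lasts 1/8 s, in which the tool goes at most 62.5 mm and 10.7 degrees, less where a joint would pass 70% of its speed; a pose out of reach is approached as far as the arm can. A call with a number of a shift or a turn outside -1 to 1 is refused whole. A call with a gripper value outside its range is refused whole. The fingers move at their own pace and stop on an object; FORCE is the grip in N (left out, the last holds). Time passes only in rows, so rows that do not move let the fingers close. It gives the time, the measured TCP pose, the force, the opening and the grip force at its end, in the units of the state.
- r.read_state(): the state, without advancing time (a new reading comes with each control period).
- imaging.read_camera(name): name is "scene" or "top"; returns the picture (400x640x3 uint8, blue, green, red); there is no depth.
- imaging.camera_info(name): a dict with "fx", "fy", "cx", "cy" (pixels), "world_from_camera" (4x4, takes a point from camera to world coordinates). Camera axes: x right, y down, z forward; pixel columns grow to the right and rows downward; lengths in m; the calibration is good to about 2 mm. A picture is of the moment at which its call begins. camera_info takes no time and is no camera call.
- r.sign_off(): hands the job in; it is judged then, once.
Trained networks look in the newest picture that a camera, given by its name, has taken for a name from the list of things; names that differ only in an ending like _2 or _b are one class to them, and where a whole thing is asked for, a point or a joint stands for the part that bears it (a point fixed in the world has none). Each returns a list of dicts, best first, with "score" (0 to 1); they miss things now and then, are a little off and sometimes report something else, mostly with a low value. They report only what shows in the picture. A call takes as long as a camera call.
- imaging.silhouettes(camera, label): "region" (400x640 bool, what is visible of it) and "point" ([column, row] in pixels, amid what is visible of it).
The state is a dict: "time": time; "joint_positions": joint angles; "joint_vel": joint speeds; "joint_efforts": joint torques, N m; "eef_pos": TCP position; "ee_rot": TCP orientation; "ft_force": force on the tool from outside, world axes, zero at the start; "ft_torque": the same for the moment, N m; "gripper_width": finger opening in m; "finger_force": force on a finger pad.
Only numpy, scipy, OpenCV 4.12 (cv2) and the standard library are available. Lean on these libraries where they do the work, as an engineer would, in place of code of your own. Each camera call takes 0.05 s, during which the arm holds its last target. There are 200 camera calls.

## Working session

There is one attempt and no reset: what is moved stays moved. The work goes in short steps, Python scripts to look and compute and a shell command to move; the robot and the scene stay as the last step left them, time stands still between calls to the robot, and variables do not carry over. Pictures are saved under pics/ and viewed, at most 10 in all, crops included, and the job is handed in when it is done.

```bash
mkdir -p pics
python3 - <<'E'
from cell import r, imaging
import cv2, numpy as np
for n in ("scene","top"):
    im=imaging.read_camera(n); cv2.imwrite(f"pics/{n}0.png",im)
    ci=imaging.camera_info(n); print(n,{k:np.round(v,3).tolist() for k,v in ci.items()})
    for l in ("case","lid_knob","latch_grip","cup","slab","bottle","jar_lid","dish","brush"):
        for d in imaging.silhouettes(n,l)[:2]:
            ys,xs=np.nonzero(d["region"]); print(l,round(d["score"],2),np.round(d["point"],1),xs.min(),xs.max(),ys.min(),ys.max())
s=r.read_state(); print(s["time"],s["eef_pos"],np.round(s["ee_rot"],3).tolist(),s["gripper_width"],r.hold_point_z)
E
```

```text
scene {'fx': 429.111, 'fy': 429.111, 'cx': 322.576, 'cy': 201.897, 'world_from_camera': [[-0.722, 0.602, -0.342, 0.844], [0.692, 0.624, -0.364, 0.36], [-0.006, -0.499, -0.866, 0.865], [0.0, 0.0, 0.0, 1.0]]}
case 0.92 [313.6 205.9] 235 390 130 283
lid_knob 0.97 [310.5 198.1] 235 377 139 264
latch_grip 0.46 [317.5 142.5] 311 321 134 149
cup 0.55 [373.6 286.8] 356 400 261 313
slab 0.9 [260.3 139.3] 241 280 125 161
bottle 0.95 [220.5 159.6] 195 242 128 188
jar_lid 0.8 [414.2 240. ] 401 426 232 256
jar_lid 0.6 [403.8 198.9] 365 432 174 220
dish 0.66 [326.2 139. ] 319 332 132 148
top {'fx': 406.296, 'fy': 406.296, 'cx': 322.141, 'cy': 197.253, 'world_from_camera': [[-0.0, -0.983, 0.183, 0.393], [-1.0, -0.001, -0.005, 0.023], [0.005, -0.183, -0.983, 1.013], [0.0, 0.0, 0.0, 1.0]]}
case 0.83 [324.3 205. ] 269 386 159 252
case 0.64 [243.3 253.9] 231 253 243 265
lid_knob 0.83 [325.7 194.3] 269 385 162 233
cup 0.77 [229.4 184.6] 210 246 168 204
slab 0.81 [419.5 225.5] 399 439 210 243
bottle 0.93 [423.9 180.9] 400 447 157 196
bottle 0.48 [276. 284.] 250 320 273 295
jar_lid 0.74 [241.8 254.8] 231 253 243 265
jar_lid 0.21 [420.3 228.6] 400 440 211 243
dish 0.66 [381.5 272.8] 371 392 266 287
brush 0.64 [278.6 283.1] 250 320 273 294
brush 0.16 [323.7 207.1] 268 386 159 252
1.0 [ 0.14872954 -0.63277601  0.23128709] [[0.973, 0.229, 0.0], [0.229, -0.973, -0.0], [0.0, 0.0, -1.0]] 0.08551042891039065 0.0187
```

Run:
```python
import cv2
a=cv2.imread("pics/scene0.png")[110:330,170:450]; b=cv2.imread("pics/top0.png")[140:310,190:470]
cv2.imwrite("pics/s1.png",cv2.resize(a,None,fx=2.8,fy=2.7)); cv2.imwrite("pics/t1.png",cv2.resize(b,None,fx=2.8,fy=2.8))
```

```text
(no output)
```

View pics/s1.png

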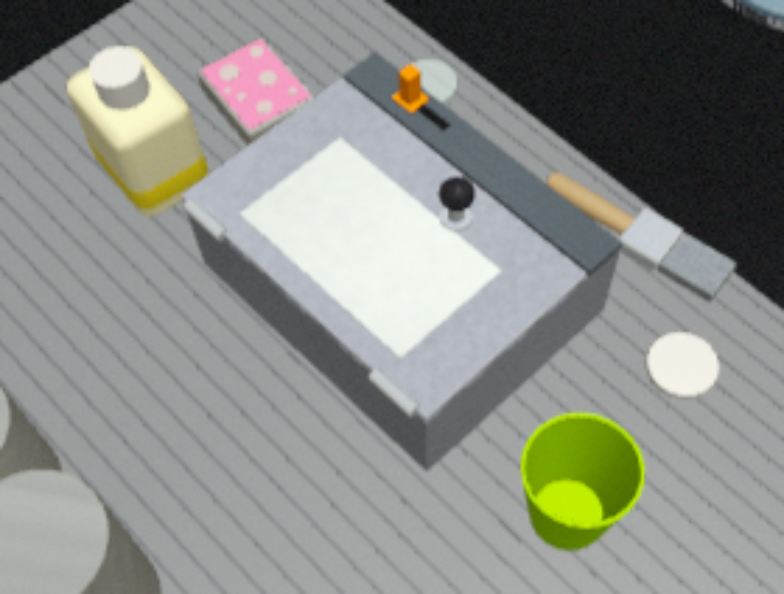

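View pics/t1.png

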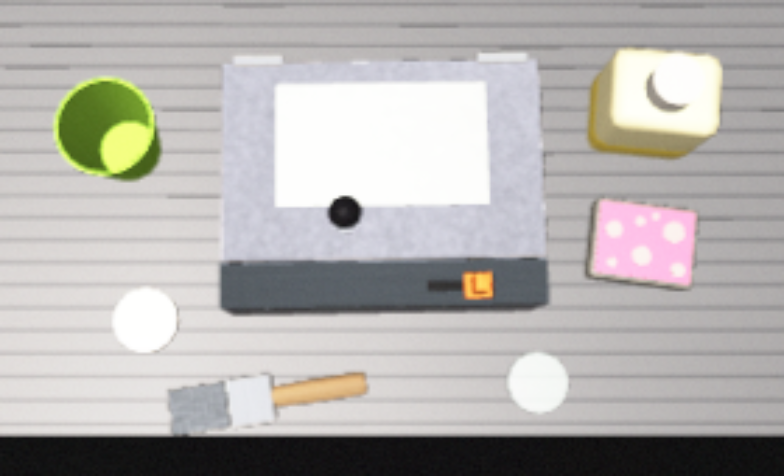

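The scene view shows the black knob at about (333,181) and the orange slide at about (316,142), at its -y end. The top view shows the knob at about (313,216) and the slide at about (361,242). The case is almost square to the world axes. Next I fit its pose.

```bash
cat > h.py <<'E'
from cell import r, imaging
import numpy as np, cv2
from scipy.optimize import least_squares
CI={n:imaging.camera_info(n) for n in("scene","top")}
def proj(n,P):
    c=CI[n];T=np.linalg.inv(c["world_from_camera"]);p=T[:3,:3]@P+T[:3,3]
    return np.array([c["fx"]*p[0]/p[2]+c["cx"],c["fy"]*p[1]/p[2]+c["cy"]])
def ray(n,px,z):
    c=CI[n];T=np.array(c["world_from_camera"]);d=T[:3,:3]@[(px[0]-c["cx"])/c["fx"],(px[1]-c["cy"])/c["fy"],1]
    return T[:3,3]+d*(z-T[2,3])/d[2]
def st():
    s=r.read_state();print(round(s["time"],2),np.round(s["eef_pos"],4),"F",np.round(s["ft_force"],1),"w",round(s["gripper_width"],4),"ff",s["finger_force"]);return s
E
python3 - <<'E'
from h import *
def blob(m,box):
    k=np.zeros(m.shape,bool);k[box[1]:box[3],box[0]:box[2]]=1
    ys,xs=np.nonzero(m&k);return np.array([xs.mean(),ys.mean()]),len(xs)
I={n:cv2.imread(f"pics/{n}0.png").astype(int) for n in CI}
dark={n:I[n].max(2)<70 for n in I}
org={n:(I[n][...,2]-I[n][...,0])>110 for n in I}
kb={"scene":blob(dark["scene"],(325,172,342,189)),"top":blob(dark["top"],(305,207,322,224))}
gb={"scene":blob(org["scene"],(305,130,328,151)),"top":blob(org["top"],(350,232,370,252))}
print(kb,gb)
sc=lambda x,y:(170+x/2.8,110+y/2.7); tp=lambda x,y:(190+x/2.8,140+y/2.8)
K=np.array([-.03,.03,.146])
obs=[("scene",K,kb["scene"][0],3),("top",K,kb["top"][0],3),
("scene",np.array([.1,-.13,.112]),sc(187,203),.7),("scene",np.array([.1,.13,.112]),sc(429,418),.7),("scene",np.array([-.1,.13,.112]),sc(618,243),.7),("scene",np.array([-.1,-.13,.112]),sc(375,53),.7),
("top",np.array([.1,.13,.112]),tp(222,65),.7),("top",np.array([.1,-.13,.112]),tp(538,62),.7)]
def W(p,q):
    c,s=np.cos(p[2]),np.sin(p[2]);return np.array([p[0]+c*q[0]-s*q[1],p[1]+s*q[0]+c*q[1],q[2]])
f=lambda p:np.concatenate([w*(proj(n,W(p,q))-o) for n,q,o,w in obs])
S=least_squares(f,[.4,0,0],loss="soft_l1");p=S.x
print("pose",p,np.round(f(p).reshape(-1,2),1).tolist())
print("knob",W(p,K),"hinge",W(p,[.1,0,.104]),"grip0",W(p,[-.085,-.075,.136]))
for n in CI: print(n,ray(n,kb[n][0],.146),ray(n,gb[n][0],.133), "exp grip px",proj(n,W(p,[-.085,-.075,.13])))
for n,l,z in(("top","cup",.05),("top","jar_lid",.01),("top","dish",.014),("top","bottle",.1),("top","slab",.03)):
    print(l,ray(n,imaging.silhouettes(n,l)[0]["point"],z))
s=st();print(s["joint_positions"])
E
```

```text
{'scene': (array([332.69444444, 181.5       ]), 108), 'top': (array([312.64835165, 215.30769231]), 91)} {'scene': (array([316.03816794, 142.78625954]), 131), 'top': (array([360.30927835, 241.24742268]), 97)}
pose [0.54422692 0.00926102 0.01948429] [[-0.1, 0.4], [-0.1, 0.8], [-2.0, -2.2], [-0.9, 0.0], [0.7, -0.4], [-0.4, -0.6], [-0.7, -0.7], [-0.3, -1.4]]
knob [0.51364812 0.03867083 0.146     ] hinge [0.64420794 0.01120932 0.104     ] grip0 [ 0.46070428 -0.06738081  0.136     ]
scene [0.51338052 0.03850018 0.146     ] [ 0.46422412 -0.0621915   0.133     ] exp grip px [315.59886467 141.35863691]
top [0.51425172 0.03859711 0.146     ] [ 0.4596156  -0.06432768  0.133     ] exp grip px [361.57290798 240.84978196]
cup [0.60261356 0.24215618 0.05      ]
jar_lid [0.43591382 0.21372817 0.01      ]
dish [ 0.392611   -0.12608674  0.014     ]
bottle [ 0.60087654 -0.21668854  0.1       ]
slab [ 0.50568165 -0.21923177  0.03      ]
1.25 [ 0.1487 -0.6328  0.2313] F [ 0.1 -0.   0.4] w 0.0855 ff 0.0
[ 1.24221826  0.38290186  0.04391407  1.59789301 -0.01788171  1.16120087
 -0.04991323]
```

```bash
python3 -m jog '1 0 0 0 0 0 0.7;1 0 0 0 0 0 0.7;1 0 0 0 0 0 0.7;1 0.55 -1 0 0 0 0;1 0.55 -1 0 0 0 0;1 0.55 -1 0 0 0 0;1 0.55 -1 0 0 0 0;1 0.55 -1 0 0 0 0;1 0.55 -1 0 0 0 0;1 0.55 -1 0 0 0 0;1 0.55 -1 0 0 0 0;1 0.55 -1 0 0 0 0;1 0.55 -1 0 0 0 0;1 0 0 0 0 0 0'; python3 -c "
from h import *
s=st();print(np.round(s['ee_rot'],3).tolist(),np.round(s['joint_positions'],2)); d=s['ee_rot'].T@(np.array([.5138,.0386,.20])-s['eef_pos']);print('units to hover',d/.025)"
```

```text
time: 3.0
eef_pos: [0.285, -0.3793, 0.2315]
ee_rot: [[1.0, 0.016, 0.001], [0.016, -1.0, 0.0], [0.001, -0.0, -1.0]]
ft_force: [-0.3, -0.1, 0.2]
gripper_width: 0.0854
finger_force: 0.0
3.0 [ 0.285  -0.3793  0.2315] F [-0.3 -0.1  0.2] w 0.0854 ff 0.0
[[1.0, 0.016, 0.001], [0.016, -1.0, 0.0], [0.001, -0.0, -1.0]] [ 0.93  0.05 -0.09  2.    0.01  1.09 -0.72]
units to hover [  9.41408313 -16.57127062   1.26603359]
```

```bash
python3 -m jog '1 0.52 -0.92 0 0 0 0;1 0.52 -0.92 0 0 0 0;1 0.52 -0.92 0 0 0 0;1 0.52 -0.92 0 0 0 0;1 0.52 -0.92 0 0 0 0;1 0.52 -0.92 0 0 0 0;1 0.52 -0.92 0 0 0 0;1 0.52 -0.92 0 0 0 0;1 0.52 -0.92 0 0 0 0;1 0.52 -0.92 0 0 0 0;1 0.52 -0.92 0 0 0 0;1 0.52 -0.92 0 0 0 0;1 0.52 -0.92 0 0 0 0;1 0.52 -0.92 0 0 0 0;1 0.52 -0.92 0 0 0 0;1 0.52 -0.92 0 0 0 0;1 0.52 -0.92 0.6 0 0 0;1 0.52 -0.92 0.6 0 0 0;1 0 0 0 0 0 0;1 0 0 0 0 0 0'; python3 -c "
from h import *
s=st();print(np.round(s['ee_rot'],3).tolist(),np.round(s['joint_positions'],2)); d=s['ee_rot'].T@(np.array([.5138,.0386,.1285])-s['eef_pos']);print('units to grasp',d/.025)"
```

```text
time: 5.5
eef_pos: [0.5132, 0.0336, 0.2014]
ee_rot: [[1.0, 0.009, -0.0], [0.009, -1.0, -0.001], [-0.0, 0.001, -1.0]]
ft_force: [0.3, -0.6, 0.1]
gripper_width: 0.0853
finger_force: 0.0
5.5 [0.5132 0.0336 0.2014] F [ 0.3 -0.6  0.1] w 0.0853 ff 0.0
[[1.0, 0.009, -0.0], [0.009, -1.0, -0.001], [-0.0, 0.001, -1.0]] [ 0.37  0.21 -0.57  1.93  0.13  1.04 -1.82]
units to grasp [ 0.0266631  -0.2022261   2.91568625]
```

```bash
python3 -m jog '1 0.03 -0.1 0.6 0 0 0;1 0 -0.1 0.6 0 0 0;1 0 0 0.6 0 0 0;1 0 0 0.6 0 0 0;1 0 0 0.52 0 0 0;1 0 0 0 0 0 0;-1 0 0 0 0 0 0;-1 0 0 0 0 0 0;-1 0 0 0 0 0 0;-1 0 0 0 0 0 0;-1 0 0 0 0 0 0;-1 0 0 0 0 0 0' 50; python3 -c "
from h import *
s=st();imaging.read_camera
for n in CI: cv2.imwrite(f'pics/{n}2.png',imaging.read_camera(n))
a=cv2.imread('pics/scene2.png')[110:270,230:430];cv2.imwrite('pics/s3.png',cv2.resize(a,None,fx=3,fy=3))"
```

```text
time: 7.0
eef_pos: [0.5141, 0.039, 0.1291]
ee_rot: [[1.0, 0.01, 0.001], [0.01, -1.0, -0.002], [0.001, 0.002, -1.0]]
ft_force: [-1.3, -2.5, 5.5]
gripper_width: 0.0232
finger_force: 48.8
7.0 [0.5141 0.039  0.1291] F [-1.3 -2.5  5.5] w 0.0232 ff 48.758845925331116
```

View pics/s3.png

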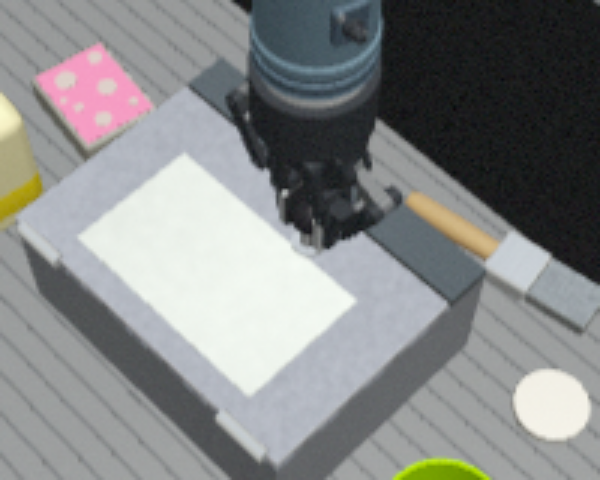

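The fingers hold the knob (width 23 mm, 49 N). Now I tug gently in small steps.

```bash
for i in 1 ; do python3 -m jog '-1 0 0 -0.08 0 0 0;-1 0 0 0 0 0 0'; done; python3 -m jog '-1 0 0 -0.08 0 0 0;-1 0 0 0 0 0 0'
```

```text
time: 7.35
eef_pos: [0.5142, 0.039, 0.13]
ee_rot: [[1.0, 0.01, 0.001], [0.01, -1.0, -0.001], [0.001, 0.001, -1.0]]
ft_force: [3.0, -4.4, -3.5]
gripper_width: 0.0233
finger_force: 49.1
time: 7.6
eef_pos: [0.515, 0.0391, 0.1322]
ee_rot: [[1.0, 0.01, 0.003], [0.01, -1.0, -0.001], [0.003, 0.001, -1.0]]
ft_force: [5.2, -4.7, -4.6]
gripper_width: 0.0233
finger_force: 49.2
```

```bash
python3 -m jog '-1 0.06 0 -0.06 0 0 0;-1 0 0 0 0 0 0'; python3 -m jog '-1 0.02 0 -0.06 0 0 0;-1 0 0 0 0 0 0'
```

```text
time: 7.85
eef_pos: [0.5154, 0.039, 0.1333]
ee_rot: [[1.0, 0.01, 0.0], [0.01, -1.0, -0.001], [0.0, 0.001, -1.0]]
ft_force: [3.1, -5.2, -4.1]
gripper_width: 0.0232
finger_force: 49.2
time: 8.1
eef_pos: [0.5155, 0.039, 0.1337]
ee_rot: [[1.0, 0.01, -0.0], [0.01, -1.0, -0.0], [-0.0, 0.0, -1.0]]
ft_force: [4.8, -4.2, -9.9]
gripper_width: 0.0232
finger_force: 49.9
```

```bash
python3 -m jog '-1 0.02 0 -0.05 0 0 0;-1 0 0 0 0 0 0'
```

```text
time: 8.35
eef_pos: [0.5155, 0.0391, 0.1338]
ee_rot: [[1.0, 0.01, -0.001], [0.01, -1.0, -0.0], [-0.001, 0.0, -1.0]]
ft_force: [7.2, -3.4, -15.2]
gripper_width: 0.0231
finger_force: 50.0
```

Caught: 1.25 mm more command gave 0.1 mm of movement, and the pull rose to 15 N at about 4.7 mm up. I lower the lid, release and back off.

```bash
python3 -m jog '-1 -0.03 0 0.12 0 0 0;-1 -0.03 0 0.11 0 0 0;-1 -0.04 0 0.1 0 0 0;-1 0 0 0 0 0 0;1 0 0 0 0 0 0;1 0 0 0 0 0 0;1 0 0 0 0 0 0;1 0 0 0 0 0 0;1 0 0 0 0 0 0;1 0 0 -0.6 0 0 0;1 0 0 -0.6 0 0 0;1 0 0 -0.6 0 0 0;-1 0 0 -0.6 0 0 0;-1 0 0 -0.2 0 0 0;-1 0 0 0 0 0 0'; python3 -c "
from h import *
s=st()
im=imaging.read_camera('top');cv2.imwrite('pics/top4.png',im)
d=s['ee_rot'].T@(np.array([.461,-.105,.118])-s['eef_pos']);print('units to beside slide',d/.025)"
```

```text
time: 10.22
eef_pos: [0.5139, 0.0402, 0.1938]
ee_rot: [[1.0, 0.011, 0.001], [0.011, -1.0, -0.0], [0.001, 0.0, -1.0]]
ft_force: [-0.6, 0.3, -0.1]
gripper_width: 0.0323
finger_force: 0.0
10.22 [0.5139 0.0402 0.1938] F [-0.6  0.3 -0.1] w 0.0323 ff 0.0
units to beside slide [-2.17950951  5.7839459   3.0299142 ]
```

```bash
python3 -m jog '-1 -0.36 0.96 0 0 0 0;-1 -0.36 0.96 0 0 0 0;-1 -0.36 0.96 0 0 0 0;-1 -0.36 0.96 0 0 0 0;-1 -0.36 0.96 0 0 0 0;-1 -0.36 0.96 0 0 0 0;-1 0 0 0 0 0 0;-1 0 0 0.5 0 0 0;-1 0 0 0.5 0 0 0;-1 0 0 0.5 0 0 0;-1 0 0 0 0 0 0'; python3 -c "
from h import *
s=st()
for n in CI: cv2.imwrite(f'pics/{n}5.png',imaging.read_camera(n))
a=cv2.imread('pics/scene5.png')[90:210,250:400];b=cv2.imread('pics/top5.png')[190:290,310:435]
cv2.imwrite('pics/m5.png',np.vstack([cv2.resize(a,(380,300)),cv2.resize(b,(380,300))]))
print((s['ee_rot'].T@(np.array([.461,-.105,.122])-s['eef_pos']))/.025)"
```

```text
time: 11.65
eef_pos: [0.4599, -0.1034, 0.154]
ee_rot: [[1.0, 0.012, -0.003], [0.012, -1.0, 0.001], [-0.003, -0.001, -1.0]]
ft_force: [0.0, 0.3, 0.5]
gripper_width: -0.0001
finger_force: 0.0
11.65 [ 0.4599 -0.1034  0.154 ] F [0.  0.3 0.5] w -0.0001 ff 0.0
[0.04603657 0.06474233 1.27960864]
```

View pics/m5.png

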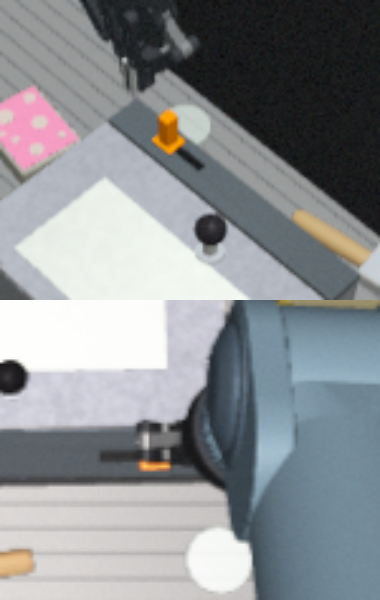

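```bash
python3 -c "
from h import *
p=r.read_state()['eef_pos']
for n in CI: print(n,proj(n,p),proj(n,p+[0,.0145,0]),proj(n,p+[0,.0145,.03]),proj(n,p+[0,.03,.06]))"
```

```text
scene [303.41996215 124.24109053] [308.04295243 128.0583226 ] [307.53368885 118.61091548] [312.29339132 112.843589  ]
top [380.14244182 239.68042656] [373.26461634 239.67877757] [375.16994705 238.49561513] [369.31879954 237.22272169]
```

```bash
python3 -m jog '-1 0.04 0.06 0.4 0 0 0;-1 0 0 0.4 0 0 0;-1 0 0 0.4 0 0 0;-1 0 0 0 0 0 0' && python3 -m jog '-1 0 -0.2 0 0 0 0;-1 0 -0.2 0 0 0 0;-1 0 -0.2 0 0 0 0;-1 0 0 0 0 0 0'
```

```text
time: 12.25
eef_pos: [0.4611, -0.1056, 0.1245]
ee_rot: [[1.0, 0.011, -0.003], [0.011, -1.0, 0.001], [-0.003, -0.001, -1.0]]
ft_force: [-0.3, 0.6, 0.5]
gripper_width: -0.0001
finger_force: 0.0
time: 12.75
eef_pos: [0.4622, -0.0901, 0.126]
ee_rot: [[1.0, 0.012, 0.001], [0.012, -1.0, -0.0], [0.001, 0.0, -1.0]]
ft_force: [-0.6, 0.6, -0.6]
gripper_width: 0.0001
finger_force: 0.0
```

```bash
python3 -m jog '-1 0 -0.2 0.02 0 0 0;-1 0 -0.2 0 0 0 0;-1 0 -0.2 0 0 0 0' && python3 -m jog '-1 0 -0.2 0 0 0 0;-1 0 -0.2 0 0 0 0;-1 0 0 0 0 0 0'
```

```text
time: 13.12
eef_pos: [0.4619, -0.0762, 0.1254]
ee_rot: [[1.0, 0.01, 0.0], [0.01, -1.0, -0.001], [0.0, 0.001, -1.0]]
ft_force: [-0.3, -3.0, 0.5]
gripper_width: 0.0001
finger_force: 1.1
time: 13.5
eef_pos: [0.4618, -0.0648, 0.1253]
ee_rot: [[1.0, 0.012, 0.0], [0.012, -1.0, 0.001], [0.0, -0.001, -1.0]]
ft_force: [-0.2, -0.7, 0.5]
gripper_width: 0.0002
finger_force: 0.1
```

```bash
python3 -m jog '-1 0 -0.15 0 0 0 0;-1 0 -0.1 0 0 0 0;-1 0 0 0 0 0 0' && python3 -m jog '-1 0 -0.12 0 0 0 0;-1 0 0 0 0 0 0' && python3 -c "
from h import *
for n in CI: cv2.imwrite(f'pics/{n}6.png',imaging.read_camera(n))
a=cv2.imread('pics/scene6.png')[90:210,250:400]
cv2.imwrite('pics/m6.png',cv2.resize(a,(500,400)))"
```

```text
time: 13.88
eef_pos: [0.4617, -0.0592, 0.1252]
ee_rot: [[1.0, 0.011, -0.0], [0.011, -1.0, 0.0], [0.0, -0.0, -1.0]]
ft_force: [-0.4, -1.0, 0.3]
gripper_width: 0.0
finger_force: 0.5
time: 14.12
eef_pos: [0.4617, -0.0566, 0.1253]
ee_rot: [[1.0, 0.011, -0.0], [0.011, -1.0, -0.0], [-0.0, 0.0, -1.0]]
ft_force: [0.4, -2.2, 0.7]
gripper_width: 0.0001
finger_force: 1.0
```

View pics/m6.png

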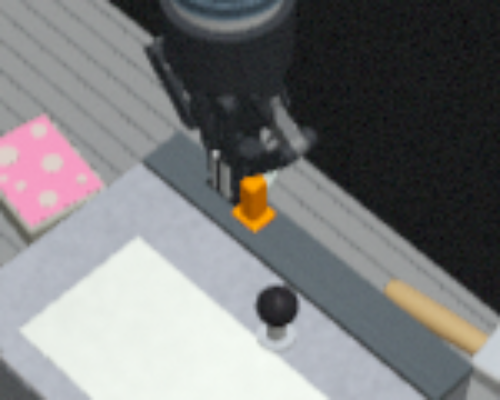

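The slide has moved along its slot ahead of the fingers. I keep pushing until it reaches the end stop.

```bash
python3 -m jog '-1 0 -0.1 0 0 0 0;-1 0 0 0 0 0 0' && python3 -m jog '-1 0 -0.08 0 0 0 0;-1 0 0 0 0 0 0'
```

```text
time: 14.48
eef_pos: [0.4616, -0.0564, 0.1253]
ee_rot: [[1.0, 0.01, 0.0], [0.01, -1.0, -0.003], [0.0, 0.003, -1.0]]
ft_force: [-0.7, -5.9, 0.6]
gripper_width: 0.0001
finger_force: 3.0
time: 14.72
eef_pos: [0.4616, -0.0563, 0.1254]
ee_rot: [[1.0, 0.008, 0.0], [0.008, -1.0, -0.005], [0.0, 0.005, -1.0]]
ft_force: [-0.7, -9.4, -0.2]
gripper_width: 0.0004
finger_force: 4.6
```

End stop reached: the position holds and the push rises to 9 N. I back off, rise and return to the knob.

```bash
python3 -m jog '-1 0 0.3 0 0 0 0;-1 0 0.5 0 0 0 0;-1 0 0 -0.8 0 0 0;-1 0 0 -0.9 0 0 0;-1 0 0 -0.9 0 0 0;-1 0 0 -0.5 0 0 0;1 0.4 -0.9 0 0 0 0;1 0.4 -0.9 0 0 0 0;1 0.4 -0.9 0 0 0 0;1 0.4 -0.9 0 0 0 0;1 0.4 -0.9 0 0 0 0;1 0 0 0 0 0 0;1 0 0 0 0 0 0'; python3 -c "
from h import *
s=st();print((s['ee_rot'].T@(np.array([.5140,.0390,.1285])-s['eef_pos']))/.025,np.round(s['ee_rot'],3).tolist())
cv2.imwrite('pics/scene7.png',imaging.read_camera('scene'));print(imaging.silhouettes('scene','latch_grip')[0]['point'])
o=lambda i:(i[...,2].astype(int)-i[...,0])[100:200,290:350]>110
m=o(cv2.imread('pics/scene7.png'));y,x=np.nonzero(m);print(x.mean()+290,y.mean()+100,proj('scene',np.array([.4602,-.0374,.13])))"
```

```text
time: 16.35
eef_pos: [0.51, 0.04, 0.2023]
ee_rot: [[1.0, 0.01, -0.001], [0.01, -1.0, -0.001], [-0.001, 0.001, -1.0]]
ft_force: [0.9, -0.8, -0.7]
gripper_width: 0.0855
finger_force: 0.0
16.35 [0.51   0.04   0.2023] F [ 0.9 -0.8 -0.7] w 0.0855 ff 0.0
[0.16406172 0.04158706 2.9502841 ] [[1.0, 0.01, -0.001], [0.01, -1.0, -0.001], [-0.001, 0.001, -1.0]]
[325.9, 151.1]
325.6474820143885 150.58992805755395 [325.43922237 149.29466246]
```

```bash
python3 -m jog '1 0.08 0.04 0.6 0 0 0;1 0.08 0 0.6 0 0 0;1 0 0 0.6 0 0 0;1 0 0 0.6 0 0 0;1 0 0 0.62 0 0 0;1 0 0 0 0 0 0;-1 0 0 0 0 0 0;-1 0 0 0 0 0 0;-1 0 0 0 0 0 0;-1 0 0 0 0 0 0;-1 0 0 0 0 0 0;-1 0 0 0 0 0 0' 50; python3 -m jog '-1 0.03 0 -0.08 0 0 0;-1 0.03 0 -0.08 0 0 0;-1 0.03 0 -0.08 0 0 0;-1 0 0 0 0 0 0'
```

```text
time: 17.95
eef_pos: [0.5151, 0.039, 0.1282]
ee_rot: [[1.0, 0.01, 0.001], [0.01, -1.0, -0.002], [0.001, 0.002, -1.0]]
ft_force: [-1.7, -2.7, 6.0]
gripper_width: 0.0235
finger_force: 48.7
time: 18.45
eef_pos: [0.5167, 0.0391, 0.133]
ee_rot: [[1.0, 0.01, -0.001], [0.01, -1.0, -0.001], [-0.001, 0.001, -1.0]]
ft_force: [0.9, -4.6, -3.6]
gripper_width: 0.0237
finger_force: 49.1
```

```bash
python3 -m jog '-1 0.03 0 -0.08 0 0 0;-1 0.03 0 -0.08 0 0 0;-1 0 0 0 0 0 0'; python3 -c "
from h import *
s=st()
H=np.array([.6445,.1040]);k0=np.array([-.1305,.042]);off=s['eef_pos'][[0,2]]-0
# lid arc for knob centre from shut
g0=np.array([.5151,.1275])  # TCP at shut
prev=None
for t in np.arange(0,.86,.05):
    c,sn=np.cos(t),np.sin(t)
    p=np.array([c*k0[0]+sn*k0[1],-sn*k0[0]+c*k0[1]])-k0
    print(round(t,2),np.round(g0+p,4),None if prev is None else np.round((p-prev)/.025,3));prev=p"
```

```text
time: 18.82
eef_pos: [0.5183, 0.0391, 0.1372]
ee_rot: [[1.0, 0.01, -0.001], [0.01, -1.0, -0.001], [-0.001, 0.001, -1.0]]
ft_force: [1.0, -5.0, -4.9]
gripper_width: 0.0229
finger_force: 49.1
18.82 [0.5183 0.0391 0.1372] F [ 1.  -5.  -4.9] w 0.0229 ff 49.107940793037415
0.0 [0.5151 0.1275] None
0.05 [0.5174 0.134 ] [0.09  0.259]
0.1 [0.5199 0.1403] [0.103 0.254]
0.15 [0.5228 0.1465] [0.116 0.248]
0.2 [0.526  0.1526] [0.128 0.242]
0.25 [0.5295 0.1585] [0.14  0.236]
0.3 [0.5333 0.1642] [0.152 0.228]
0.35 [0.5374 0.1697] [0.163 0.22 ]
0.4 [0.5418 0.175 ] [0.174 0.212]
0.45 [0.5464 0.1801] [0.184 0.203]
0.5 [0.5512 0.1849] [0.194 0.194]
0.55 [0.5563 0.1895] [0.203 0.184]
0.6 [0.5616 0.1938] [0.212 0.173]
0.65 [0.5671 0.1979] [0.221 0.162]
0.7 [0.5728 0.2017] [0.229 0.151]
0.75 [0.5787 0.2052] [0.236 0.14 ]
0.8 [0.5848 0.2084] [0.243 0.128]
0.85 [0.591  0.2113] [0.249 0.115]
```

Free: it is 9 mm up with a small force, well past the 4.5 mm catch. I follow the arc up, keeping the tool vertical so the ball can turn between the pads.

```bash
python3 -m jog '-1 0.06 0 -0.12 0 0 0;-1 0.12 0 -0.25 0 0 0;-1 0.13 0 -0.24 0 0 0;-1 0.14 0 -0.24 0 0 0;-1 0.15 0 -0.23 0 0 0;-1 0 0 0 0 0 0'; python3 -m jog '-1 0.16 0 -0.22 0 0 0;-1 0.17 0 -0.21 0 0 0;-1 0.18 0 -0.2 0 0 0;-1 0 0 0 0 0 0'
```

```text
time: 19.58
eef_pos: [0.5332, 0.0393, 0.1641]
ee_rot: [[1.0, 0.01, -0.001], [0.01, -1.0, -0.001], [-0.001, 0.001, -1.0]]
ft_force: [1.3, -5.3, -5.3]
gripper_width: 0.0229
finger_force: 49.3
time: 20.08
eef_pos: [0.5459, 0.0396, 0.1798]
ee_rot: [[1.0, 0.011, -0.001], [0.011, -1.0, -0.001], [-0.001, 0.001, -1.0]]
ft_force: [0.5, -5.5, -6.9]
gripper_width: 0.0232
finger_force: 49.3
```

```bash
python3 -m jog '-1 0.19 0 -0.19 0 0 0;-1 0.2 0 -0.18 0 0 0;-1 0.21 0 -0.17 0 0 0;-1 0.22 0 -0.16 0 0 0;-1 0 0 0 0 0 0'; python3 -m jog '-1 0.23 0 -0.15 0 0 0;-1 0.24 0 -0.14 0 0 0;-1 0.2 0 -0.1 0 0 0;-1 0 0 0 0 0 0;-1 0 0 0 0 0 0'; python3 -c "
from h import *
for n in CI: cv2.imwrite(f'pics/{n}8.png',imaging.read_camera(n))
a=cv2.imread('pics/scene8.png')[100:320,180:440];b=cv2.imread('pics/top8.png')[140:310,190:470]
cv2.imwrite('pics/m8.png',np.hstack([cv2.resize(a,(400,340)),cv2.resize(b,(400,340))]))"
```

```text
time: 20.7
eef_pos: [0.5665, 0.0398, 0.1973]
ee_rot: [[1.0, 0.011, -0.001], [0.011, -1.0, -0.001], [-0.001, 0.001, -1.0]]
ft_force: [0.1, -5.5, -5.5]
gripper_width: 0.0234
finger_force: 49.4
time: 21.32
eef_pos: [0.5831, 0.0401, 0.2067]
ee_rot: [[1.0, 0.012, -0.001], [0.012, -1.0, -0.001], [-0.001, 0.001, -1.0]]
ft_force: [0.3, -5.1, -6.7]
gripper_width: 0.0234
finger_force: 49.5
```

View pics/m8.png

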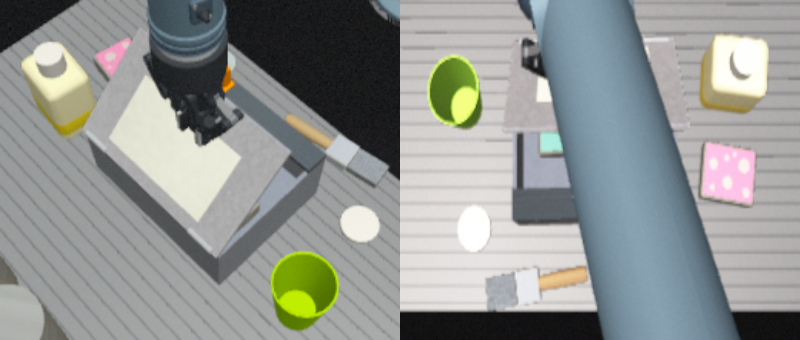

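The lid stands at about 0.78 rad with the knob still gripped, the slide is at its far end, and the bystanders are where they were. I let it settle and hand in.

```bash
python3 -m jog '-1 0 0 0 0 0 0;-1 0 0 0 0 0 0;-1 0 0 0 0 0 0;-1 0 0 0 0 0 0' && python3 -c "
from cell import r
print(r.sign_off())"
```

```text
time: 21.92
eef_pos: [0.583, 0.0401, 0.2066]
ee_rot: [[1.0, 0.012, -0.001], [0.012, -1.0, -0.001], [-0.002, 0.001, -1.0]]
ft_force: [1.0, -5.0, -7.4]
gripper_width: 0.0233
finger_force: 49.5
the job is handed in; nothing more can be done
None
```

The tug showed the lid was caught, so I pushed the slide across to its other end, lifted the lid to about 0.78 rad (half-way to upright) and handed in at about 22 s, still gripping the knob; the hardest pull against the catch was about 15 N, and nothing else looked moved in the last pictures.

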